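Seat two freshly fitted saxophone pads

TASK

On the brass saxophone tube in the wooden cradle, press the two neighbouring silver key cups fully shut together, one fingertip on each, and keep both shut for three seconds without a break so that their new pads seat; then let both spring open again. Neither silver key may be shut while the other stands open. Leave the brass-coloured key at the tube's end alone, grasp nothing, and do not disturb the little bottle, the black cap and the tin beside the cradle.

Things in the scene. Friction and masses are not known exactly. Their poses are not given: they have to be found in the camera images.
- cradle: Fixed wooden cradle (board 90 x 200 x 12 mm, reaching from y = -122.5 to +77.5 mm) with a brass tube (38 mm thick) along its y axis and three hinged key cups in a row on top. Origin: on the bench, straight below the point midway between the two silver cups. y runs from the brass key towards the silver ones; x is level, towards the hinge rod; z up. Nothing on it is higher than the open cups.
- left_key_top (a point): Centre of the top of the left silver (cradle y = +30 mm) cup, x = 0 in the cradle; moves with the cup. Cup 28 mm across, 7 mm thick, flat top: level and 91 mm above the bench when shut; open, it slopes 0.26 rad, rising away from the hinge rod, centre about 100 mm and highest edge about 103 mm above the bench. It lies 60 mm from the other silver cup, centre to centre, with a 32 mm gap between them.
- right_key_top (a point): Centre of the top of the right silver (cradle y = -30 mm) cup, x = 0 in the cradle; moves with the cup. Cup 28 mm across, 7 mm thick, flat top: level and 91 mm above the bench when shut; open, it slopes 0.26 rad, rising away from the hinge rod, centre about 100 mm and highest edge about 103 mm above the bench. It lies between the other silver cup and the brass one.
- brass_key_top (a point): Centre of the top of the brass-coloured (cradle y = -82 mm) cup, x = 0 in the cradle; moves with the cup. Cup 28 mm across, 7 mm thick, flat top: level and 91 mm above the bench when shut; open, it slopes 0.26 rad, rising away from the hinge rod, centre about 100 mm and highest edge about 103 mm above the bench. It lies 52 mm from the right silver cup and must stay open.
- left_key (a joint): Left silver key. 0 = standing open (springs there by itself), 0.26 rad = fully shut (hard stop). Pressing the cup down makes it grow; the cup turns about the steel hinge rod 34 mm to the +x side of its centre. About 1.5 N on the cup starts it, 4 N holds it fully shut. It counts as shut above 0.22 rad.
- right_key (a joint): Right silver key. 0 = standing open (springs there by itself), 0.26 rad = fully shut (hard stop). Pressing the cup down makes it grow; the cup turns about the steel hinge rod 34 mm to the +x side of its centre. About 1.5 N on the cup starts it, 4 N holds it fully shut. It counts as shut above 0.22 rad.
- brass_key (a joint): Brass-coloured key. 0 = standing open (springs there by itself), 0.26 rad = fully shut (hard stop). Pressing the cup down makes it grow; the cup turns about the steel hinge rod 34 mm to the +x side of its centre. About 1.5 N on the cup starts it, 4 N holds it fully shut. Not to be pressed.
- bottle_amber_a: Loose little amber bottle with a cream cap, 33 mm across, 77 mm high, standing near the cradle. Origin: centre of its underside. Bystander.
- black_cap: Loose black cap, 36 mm across, 19 mm high, near the cradle. Origin: centre of its underside. Bystander.
- wax_tin: Loose flat round black tin of cream wax, 47 mm across, 12 mm high, near the cradle. Origin: centre of its underside. Bystander.

How it is judged:
By the outcome, as a careful person would: the job done as asked, in the order asked, and still so for the second after the job is handed in, with the robot touching nothing.
It also fails if it takes over 45 s, if anything falls off the work surface, if the arm or the gripper's body presses on something with over 40 N, if the wrist force passes 120 N, or if a joint passes its speed limit or range.

ROBOT

A 6-joint arm with a two-finger parallel gripper is mounted at the origin on a cart in front of the work surface, level with it; the furniture and walls round the work are solid. World frame = base frame: x ahead of the robot, y to its left, z up, the work surface at z = 0. Lengths are in m, angles in rad, forces in N, time in s.
With the tool pointing down it reaches from about 0.375 to 0.9 m from the base axis. Payload 3.1 kg.
Tool frame: the origin (TCP) lies at the very end of the fingers, on their centre line; the grasp point (between the pads) lies 19 mm behind it; z points along the fingers, y is the direction in which the jaws open and shut (so a half turn about z gives the same grasp; the last joint's range is limited). The gripper opens to 87 mm and grips with 3 to 60 N. Pads are 19 mm wide; open, the fingers measure 117 mm over their backs; the gripper's body (75 mm by 190 mm) begins 51 mm behind the grasp point.
Start: joints at [-0.178, 0.527, 1.433, -0, 1.181, -0.178], TCP at [0.625, 0, 0.223] pointing down, gripper open.
Joint ranges: [-3.08, 3.08], [-0.75, 2.2], [0.22, 2.44], [-1.43, 4.57], [0, 2.65], [-2.85, 2.85]. Speed limits (rad/s): [2.79, 2.79, 3.14, 3.14, 3.14, 3.14].

INTERFACE

Orientations are given as a unit quaternion [x, y, z, w].
In Python, from rig import robot, optics gives the robot as it stands.
- The arm moves only by the shell command python3 -m inch 'ROWS' [FORCE]. ROWS is JSON, a list of rows, each an object of numbers: "ax", "ay", "az": the turn, a rotation vector about the tool's x, y, z in rad; "dx", "dy", "dz": the shift along the tool's x, y, z in mm; "gripper": the opening in per cent of the stroke, from 0 (shut) to 100 (fully open). In form: [{"ax": .., "ay": .., "az": .., "dx": .., "dy": .., "dz": .., "gripper": ..}, ...]. A call has 1 to 8 rows; each row shifts and turns the commanded pose from where the row before left it, along the tool's axes as they then stand; what a row does not reach is not made up. A row lasts 1/10 s, in which the tool goes at most 50 mm and 8.59 degrees, less where a joint would pass 70% of its speed; a pose out of reach is approached as far as the arm can. A call with a gripper value outside its range is refused whole. The fingers move at their own pace and stop on an object; FORCE is the grip in N (left out, the last holds). Time passes only in rows, so rows that do not move let the fingers close. It gives the time, the measured TCP pose, the force and the opening at its end, in the units of the state.
- robot.get_obs(): the state, without advancing time (a new reading comes with each control period).
- optics.camera(name): name is "scene" or "side" or "wrist"; returns a dict with "img" (420x560x3 uint8, red, green, blue), "depth" (420x560 float32, m along the optical axis (not along the pixel's ray), 0 where there is no reading), "camera_matrix" (3x3 intrinsics, pixels), "position" and "attitude" of the camera in the world. Camera axes: x right, y up, looking along -z (the intrinsics and any distortion apply to the point x, -y, -z); pixel columns grow to the right and rows downward; lengths in m; the calibration is good to about 2 mm. A picture is of the moment at which its call begins.
- robot.hand_in(): hands the job in, once; it reports no verdict.
The state is a dict: "time": time; "q": joint angles; "joint_velocities": joint speeds; "joint_torque": joint torques, N m; "position": TCP position; "tool_rot": TCP orientation; "ft_force": force on the tool from outside, world axes, zero at the start; "moment": the same for the moment, N m; "grip_width": finger opening in m.
Only numpy, scipy, OpenCV 4.12 (cv2) and the standard library are available. Lean on these libraries where they do the work, as an engineer would, in place of code of your own. Each camera call takes 0.05 s, during which the arm holds its last target.

## Working session

There is one attempt and no reset: what is moved stays moved. The work goes in short steps, Python scripts to look and compute and a shell command to move; the robot and the scene stay as the last step left them, time stands still between calls to the robot, and variables do not carry over. Pictures are saved under pics/ and viewed, and the job is handed in when it is done.

```bash
ls; mkdir -p pics
python3 - <<'E'
from rig import robot, optics
import cv2,numpy as np
print(robot.get_obs())
for n in ["scene","side","wrist"]:
    c=optics.camera(n); cv2.imwrite(f"pics/a_{n}.png",c["img"][:,:,::-1]); np.savez(f"/tmp/a_{n}.npz",**c)
    print(n,c["camera_matrix"],c["position"],c["attitude"],c.keys())
E
```

```text
pics
{'time': 0.0, 'q': array([-1.78479475e-01,  5.28451994e-01,  1.43390958e+00, -4.42682461e-06,
        1.18138119e+00, -1.78541238e-01]), 'joint_velocities': array([-0.00063531, -0.00091916, -0.00062168, -0.00105499,  0.00156889,
       -0.00081371]), 'joint_torque': array([-5.45745443e-04, -4.40045428e+01, -1.76593530e+01,  6.32597599e-02,
        5.83207863e-02, -1.53719384e-04]), 'position': array([6.24267207e-01, 1.73215866e-04, 2.21578022e-01]), 'tool_rot': array([ 7.07083940e-01,  7.07128805e-01, -6.14800405e-04, -8.81912417e-04]), 'ft_force': array([-0.17020118, -0.02844317,  0.75634815]), 'moment': array([ 0.04689568, -0.05136697, -0.02444074]), 'grip_width': 0.08693683368350252}
scene [[537.41079999   0.         279.26548327]
 [  0.         537.41079999 210.37215117]
 [  0.           0.           1.        ]] [ 0.12092894 -1.010128    0.54655482] [ 0.49229293 -0.11696844 -0.18658777  0.84211107] dict_keys(['img', 'depth', 'camera_matrix', 'position', 'attitude'])
side [[463.02396808   0.         270.80893464]
 [  0.         463.02396808 208.38197375]
 [  0.           0.           1.        ]] [ 0.30963589 -0.91924374  0.55381494] [ 0.47465675 -0.05545283 -0.12426469  0.86958855] dict_keys(['img', 'depth', 'camera_matrix', 'position', 'attitude'])
wrist [[318.12768827   0.         272.87331642]
 [  0.         318.12768827 202.59998662]
 [  0.           0.           1.        ]] [0.62548757 0.07858851 0.38504729] [-1.44207189e-01  1.09267458e-03  9.16080352e-04  9.89546489e-01] dict_keys(['img', 'depth', 'camera_matrix', 'position', 'attitude'])
```

View pics/a_scene.png

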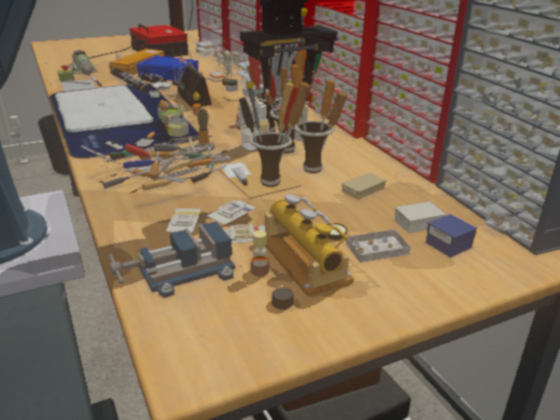

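View pics/a_side.png

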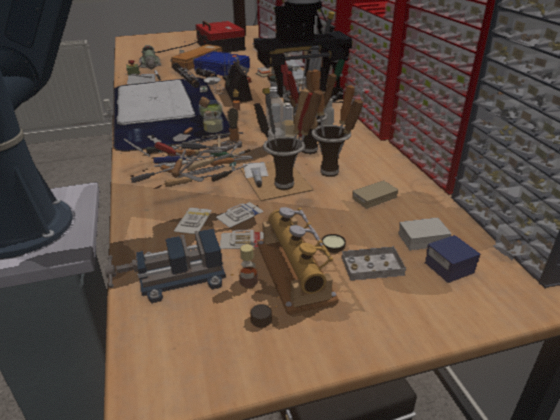

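View pics/a_wrist.png

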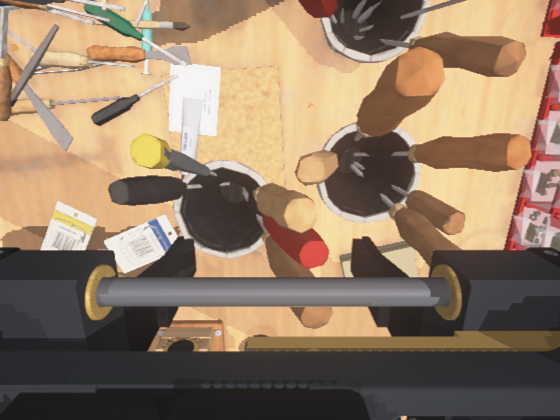

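The cradle is near (300,245) in the scene view and (297,258) in the side view, with its keys running away from the cameras. The bystanders are beside it. Next I'll measure from depth.

```bash
cat > h.py <<'E'
import numpy as np,cv2
from scipy.spatial.transform import Rotation as R
def cloud(c):
    K=c["camera_matrix"];d=c["depth"];v,u=np.indices(d.shape)
    p=np.stack([(u-K[0,2])/K[0,0]*d,-(v-K[1,2])/K[1,1]*d,-d],-1)
    return p@R.from_quat(c["attitude"]).as_matrix().T+c["position"]
def proj(c,P):
    K=c["camera_matrix"];p=(np.atleast_2d(P)-c["position"])@R.from_quat(c["attitude"]).as_matrix()
    return np.stack([K[0,2]+K[0,0]*p[:,0]/-p[:,2],K[1,2]+K[1,1]*p[:,1]/p[:,2]],-1)
E
python3 - <<'E'
from h import *
for n,(u0,v0,u1,v1) in dict(scene=(220,180,370,310),side=(220,190,370,330)).items():
    c=np.load(f"/tmp/a_{n}.npz");P=cloud(c)
    im=c["img"][v0:v1,u0:u1,::-1]
    cv2.imwrite(f"pics/z_{n}.png",cv2.resize(im,None,fx=4,fy=4,interpolation=cv2.INTER_CUBIC))
    s=P[v0:v1,u0:u1].reshape(-1,3); s=s[(s[:,2]>.08)&(s[:,2]<.12)]
    print(n,len(s),s.min(0),s.max(0))
    # top-down map
    s=P[v0:v1,u0:u1].reshape(-1,3); col=c["img"][v0:v1,u0:u1].reshape(-1,3)
    print(np.percentile(P[v0:v1,u0:u1,2],[2,20,50]))
    m=np.zeros((600,600,3),np.uint8)
    o=np.argsort(s[:,2])
    for p,k in zip(s[o],col[o]):
        x=int((p[0]-.4)*1500); y=int(600-(p[1]+.35)*1500)
        if 0<=x<600 and 0<=y<600: cv2.circle(m,(x,y),2,tuple(int(a) for a in (k[::-1] if p[2]<.088 else (0,0,255) if p[2]<.096 else (255,0,255))),-1)
    cv2.imwrite(f"pics/t_{n}.png",m)
E
```

```text
scene 823 [ 0.49759046 -0.39366553  0.08004836] [ 0.54694521 -0.23229675  0.10286173]
[-0.00274852 -0.00110648  0.0012731 ]
side 935 [ 0.49925999 -0.39078622  0.08003335] [ 0.54880752 -0.23445496  0.1036862 ]
[-0.00209657 -0.00068329  0.00078966]
```

View pics/z_side.png

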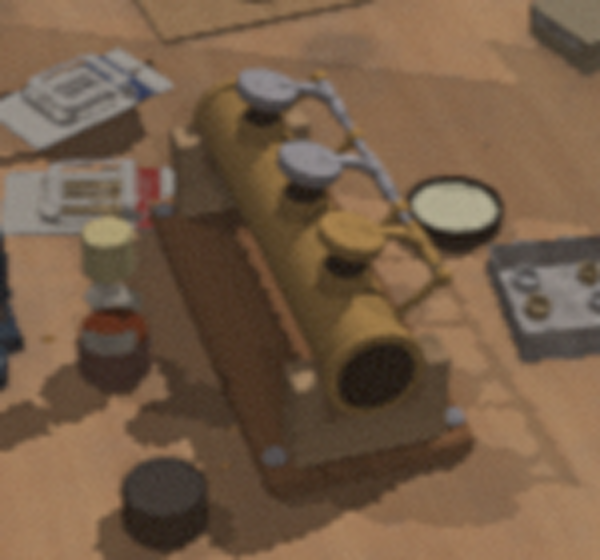

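View pics/z_scene.png

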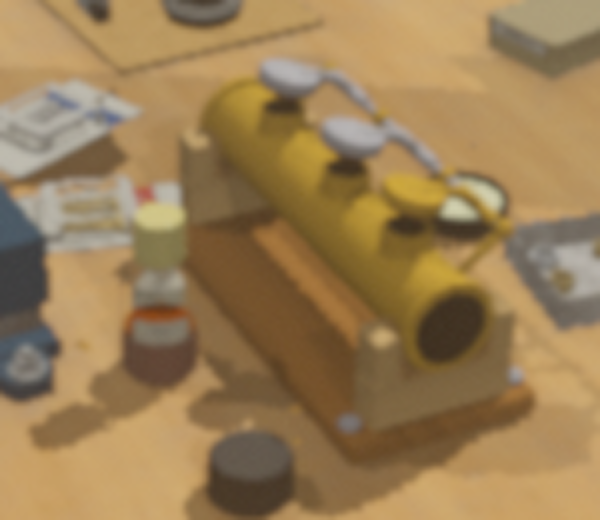

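View pics/t_side.png

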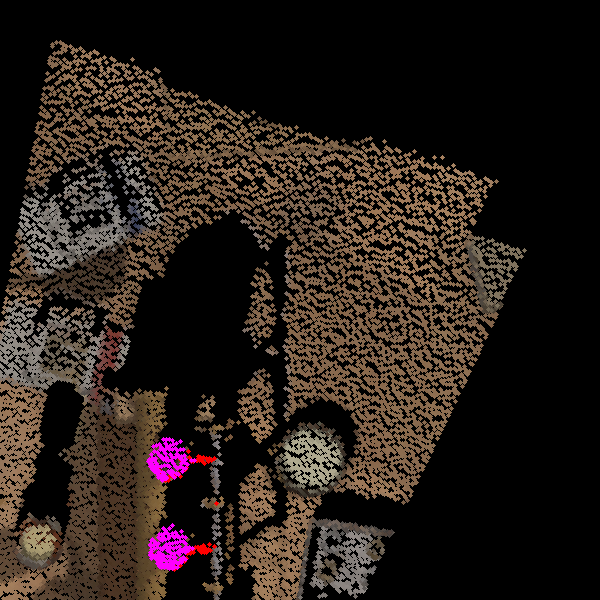

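```bash
cat > loc.py <<'E'
from h import *
from scipy.optimize import least_squares
def cupfit(files):
  for n in files:
    c=np.load(n);P=cloud(c).reshape(-1,3)
    s=P[(P[:,2]>.09)&(P[:,2]<.107)&(P[:,0]>.48)&(P[:,0]<.56)&(P[:,1]>-.43)&(P[:,1]<-.2)]
    # top disc: z = .100 - tan(.26)*(x-x0), tests on circle: count in mask
    best=None
    for yaw in np.radians(np.arange(-8,8.1,.5)):
      ey=np.array([-np.sin(yaw),np.cos(yaw)]);ex=np.array([np.cos(yaw),np.sin(yaw)])
      a=s[:,:2]@ex;b=s[:,:2]@ey
      for x0 in np.arange(.46,.60,.001):
        da=a-x0
        top=abs(s[:,2]-(.100-.266*da))<.0025
        if top.sum()<100: continue
        A=da[top];B=b[top]
        ins_a=A
        for y0 in np.arange(-.36,-.2,.001):
          d=B-y0
          k=np.min([(A/.97)**2+(d-q)**2 for q in (.03,-.03,-.082)],0)
          sc=(k<.014**2).sum()-0.7*(k>.0145**2).sum()
          if best is None or sc>best[0]: best=(sc,np.degrees(yaw),x0,y0,len(A),ex*x0+ey*y0,[ex*x0+ey*(y0+q) for q in (.03,-.03,-.082)])
    print(n,best)
if __name__=="__main__": cupfit(["/tmp/a_scene.npz","/tmp/a_side.npz"])
E
python3 loc.py
python3 - <<'E'
from h import *
for n in("scene","side"):
    c=np.load(f"/tmp/a_{n}.npz");P=cloud(c).reshape(-1,3)
    s=P[(P[:,2]>.0955)&(P[:,2]<.107)&(P[:,0]>.48)&(P[:,0]<.6)&(P[:,1]>-.43)&(P[:,1]<-.2)]
    from scipy.cluster.vq import kmeans2
    ce,l=kmeans2(s,np.array([[.51,-.25,.1],[.51,-.315,.1],[.51,-.37,.1]]))
    for i in range(3): print(n,s[l==i].mean(0).round(4),s[l==i].min(0).round(4),s[l==i].max(0).round(4))
    # tall stuff map near
    t=P[(P[:,2]>.12)&(P[:,0]>.3)&(P[:,0]<.9)&(P[:,1]<.3)]
    print(t.min(0),t.max(0))
    m=t[(t[:,1]<-.0)]
    print(len(m),m.min(0) if len(m) else'',m.max(0) if len(m) else '')
E
```

```text
/tmp/a_scene.npz (np.float64(206.5), np.float64(1.0), np.float64(0.506), np.float64(-0.29599999999999993), 271, array([ 0.51108885, -0.287124  ]), [array([ 0.51056527, -0.25712857]), array([ 0.51161242, -0.31711943]), array([ 0.51251994, -0.36911151])])
/tmp/a_side.npz (np.float64(286.2), np.float64(0.0), np.float64(0.5130000000000001), np.float64(-0.2859999999999999), 384, array([ 0.513, -0.286]), [array([ 0.513, -0.256]), array([ 0.513, -0.316]), array([ 0.513, -0.368])])
scene [ 0.5093 -0.2587  0.0986] [ 0.4979 -0.2703  0.0956] [ 0.5263 -0.243   0.1022]
scene [ 0.5095 -0.3188  0.0984] [ 0.4981 -0.3315  0.0956] [ 0.529  -0.3041  0.1029]
scene [ 0.5095 -0.3711  0.0988] [ 0.4977 -0.3827  0.0956] [ 0.5273 -0.3561  0.1027]
[ 0.52434412 -0.46380547  0.12028607] [0.89998662 0.29950784 0.40859977]
4630 [ 0.52836639 -0.46380547  0.12028607] [ 8.99986615e-01 -5.27090007e-06  4.08599773e-01]
side [ 0.5115 -0.2578  0.0991] [ 0.4993 -0.2703  0.0956] [ 0.5294 -0.2431  0.1035]
side [ 0.5121 -0.3177  0.099 ] [ 0.5    -0.3288  0.0956] [ 0.5301 -0.3006  0.1037]
side [ 0.5126 -0.37    0.0991] [ 0.5002 -0.3823  0.0956] [ 0.5335 -0.354   0.1033]
[ 0.30963589 -0.91924374  0.1200086 ] [0.89999367 0.29908419 0.55381494]
5632 [ 0.30963589 -0.91924374  0.12012111] [ 8.99993672e-01 -1.20300214e-05  5.53814941e-01]
```

```bash
python3 -m inch '[{"dx":-30,"dy":-12},{"dx":-40,"dy":-16},{"dx":-40,"dy":-16},{"dx":-40,"dy":-16},{"dx":-40,"dy":-16},{"dx":-40,"dy":-16},{"dx":-30,"dy":-12},{"dx":-20,"dy":-8}]' 10
python3 -m inch '[{"az":0.14,"gripper":52},{"az":0.14,"gripper":52},{"az":0.14,"gripper":52},{"az":0.14,"gripper":52},{"az":0.14,"gripper":52},{"az":0.14,"gripper":52},{"az":0.14,"gripper":52},{"az":0.14,"gripper":52}]'
python3 -m inch '[{"az":0.14,"gripper":52},{"az":0.14,"gripper":52},{"az":0.14,"gripper":52},{"az":0.03,"gripper":52},{"gripper":52},{"gripper":52}]'
```

```text
invalid input
invalid input
invalid input
```

```bash
python3 -m inch '[{"ax":0,"ay":0,"az":0,"dx":-30,"dy":-12,"dz":0,"gripper":52},{"ax":0,"ay":0,"az":0,"dx":-40,"dy":-16,"dz":0,"gripper":52},{"ax":0,"ay":0,"az":0,"dx":-40,"dy":-16,"dz":0,"gripper":52},{"ax":0,"ay":0,"az":0,"dx":-40,"dy":-16,"dz":0,"gripper":52},{"ax":0,"ay":0,"az":0,"dx":-40,"dy":-16,"dz":0,"gripper":52},{"ax":0,"ay":0,"az":0,"dx":-40,"dy":-16,"dz":0,"gripper":52},{"ax":0,"ay":0,"az":0,"dx":-30,"dy":-12,"dz":0,"gripper":52},{"ax":0,"ay":0,"az":0,"dx":-20,"dy":-8,"dz":0,"gripper":52}]' 10
```

```text
time: 0.95
position: [0.5118, -0.2823, 0.2223]
tool_rot: [0.708, 0.706, -0.0, -0.0]
ft_force: [0.4, -0.6, -0.6]
grip_width: 0.0459
```

```bash
python3 -m inch '[{"ax":0,"ay":0,"az":0.14,"dx":0,"dy":0,"dz":0,"gripper":52},{"ax":0,"ay":0,"az":0.14,"dx":0,"dy":0,"dz":0,"gripper":52},{"ax":0,"ay":0,"az":0.14,"dx":0,"dy":0,"dz":0,"gripper":52},{"ax":0,"ay":0,"az":0.14,"dx":0,"dy":0,"dz":0,"gripper":52},{"ax":0,"ay":0,"az":0.14,"dx":0,"dy":0,"dz":0,"gripper":52},{"ax":0,"ay":0,"az":0.14,"dx":0,"dy":0,"dz":0,"gripper":52},{"ax":0,"ay":0,"az":0.14,"dx":0,"dy":0,"dz":0,"gripper":52},{"ax":0,"ay":0,"az":0.14,"dx":0,"dy":0,"dz":0,"gripper":52}]'
python3 -m inch '[{"ax":0,"ay":0,"az":0.14,"dx":0,"dy":0,"dz":0,"gripper":52},{"ax":0,"ay":0,"az":0.14,"dx":0,"dy":0,"dz":0,"gripper":52},{"ax":0,"ay":0,"az":0.14,"dx":0,"dy":0,"dz":0,"gripper":52},{"ax":0,"ay":0,"az":0.03,"dx":0,"dy":0,"dz":0,"gripper":52},{"ax":0,"ay":0,"az":0,"dx":0,"dy":0,"dz":0,"gripper":52}]'
python3 - <<'E'
from rig import robot, optics
from h import *
print(robot.get_obs())
for n in ["side","wrist"]:
    c=optics.camera(n); cv2.imwrite(f"pics/b_{n}.png",c["img"][:,:,::-1]); np.savez(f"/tmp/b_{n}.npz",**c)
E
```

```text
time: 1.75
position: [0.5127, -0.2798, 0.2222]
tool_rot: [0.975, 0.221, -0.0, -0.0]
ft_force: [0.5, -0.4, -0.4]
grip_width: 0.0452
time: 2.25
position: [0.5128, -0.2798, 0.2222]
tool_rot: [1.0, 0.001, -0.0, -0.0]
ft_force: [0.1, 0.4, 0.4]
grip_width: 0.0451
{'time': 2.25, 'q': array([-6.90676348e-01,  4.72949826e-01,  1.53745131e+00,  4.95003606e-06,
        1.13193791e+00,  8.79112069e-01]), 'joint_velocities': array([ 0.00024516, -0.00029796, -0.00268933,  0.00038103,  0.00169799,
       -0.02569876]), 'joint_torque': array([-8.38574750e-03, -4.08803165e+01, -1.70747513e+01,  7.01810047e-02,
       -3.69567994e-02,  1.31064956e-01]), 'position': array([ 0.51278671, -0.27979964,  0.22224064]), 'tool_rot': array([ 9.99999804e-01,  5.02902254e-04, -2.86118984e-04, -2.39619964e-04]), 'ft_force': array([0.10331612, 0.35335527, 0.41328009]), 'moment': array([0.09023501, 0.13880833, 0.03027255]), 'grip_width': 0.04514276167844704}
```

View pics/b_wrist.png

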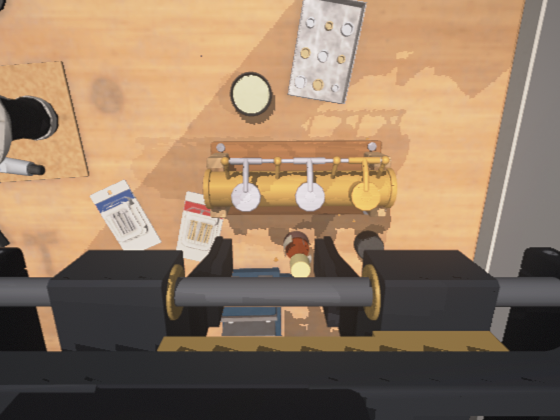

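View pics/b_side.png

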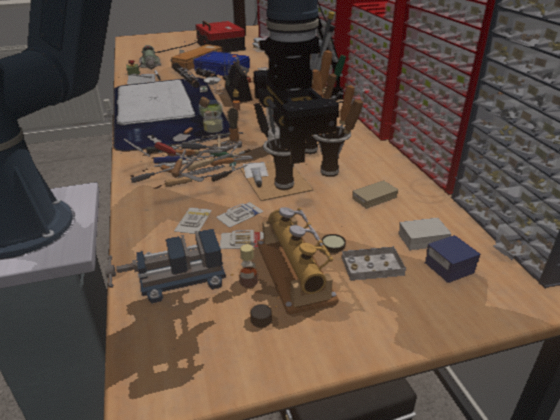

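The wrist view shows the silver cups at (245,195) and (310,195) and the brass one at (367,195), with right being world -y. I'll fit them from the wrist depth.

Run:
```python
from h import *
import loc
loc.cupfit(["/tmp/b_wrist.npz","/tmp/b_side.npz"])
c=np.load("/tmp/b_wrist.npz");P=cloud(c)
for u,v in [(245,195),(310,195),(367,195),(246,165),(300,265)]: print(P[v,u])
s=P.reshape(-1,3);col=c["img"].reshape(-1,3)
k=(s[:,2]>.088)&(s[:,2]<.106)&(s[:,0]<.53)&(s[:,0]>.49)&(s[:,1]<-.2)&(s[:,1]>-.4)
s=s[k]
from scipy.cluster.vq import kmeans2
ce,l=kmeans2(s,np.array([[.51,-.25,.1],[.51,-.315,.1],[.51,-.37,.1]]))
for i in range(3):
  q=s[l==i]; print(len(q),q.mean(0).round(4),((q.max(0)+q.min(0))/2).round(4),np.ptp(q,0).round(4))
# fingers
f=P.reshape(-1,3);f=f[(f[:,2]>.20)&(f[:,2]<.26)]
print(f.min(0),f.max(0))
for a in range(-36,-20):
  g=f[(f[:,1]>a/100)&(f[:,1]<(a+1)/100)]
  if len(g): print(a,len(g),g.min(0).round(3),g.max(0).round(3))
```

```text
/tmp/b_wrist.npz (np.float64(1796.7), np.float64(0.5), np.float64(0.5110000000000001), np.float64(-0.2879999999999999), 2319, array([ 0.51349378, -0.28352977]), [array([ 0.51323199, -0.25353092]), array([ 0.51375558, -0.31352863]), array([ 0.51420936, -0.36552665])])
/tmp/b_side.npz (np.float64(288.7), np.float64(0.5), np.float64(0.5110000000000001), np.float64(-0.2899999999999999), 375, array([ 0.51351124, -0.2855297 ]), [array([ 0.51324944, -0.25553084]), array([ 0.51377303, -0.31552856]), array([ 0.51422681, -0.36752658])])
[ 0.51420133 -0.25403661  0.10027001]
[ 0.51476224 -0.31426487  0.10168831]
[ 0.51444789 -0.36751388  0.09996621]
[ 0.54056125 -0.25471658  0.09025661]
[ 0.4310094  -0.30919871  0.07882681]
707 [ 0.5133 -0.2542  0.1005] [ 0.5145 -0.2543  0.1001] [0.0307 0.0271 0.0104]
700 [ 0.5139 -0.3136  0.1005] [ 0.5151 -0.3141  0.0987] [0.0297 0.0272 0.0131]
720 [ 0.5144 -0.3651  0.1005] [ 0.5152 -0.3654  0.0991] [0.0295 0.0271 0.012 ]
[ 0.50290102 -0.31394541  0.22219674] [ 0.5256254  -0.24511261  0.25999416]
-32 127 [ 0.524 -0.314  0.224] [ 0.526 -0.31   0.26 ]
-31 804 [ 0.504 -0.31   0.222] [ 0.526 -0.302  0.26 ]
-26 756 [ 0.503 -0.257  0.222] [ 0.525 -0.25   0.26 ]
-25 176 [ 0.524 -0.25   0.225] [ 0.525 -0.245  0.26 ]
```

```bash
python3 -m inch '[{"ax":0,"ay":0,"az":0,"dx":0,"dy":5,"dz":10,"gripper":52},{"ax":0,"ay":0,"az":0,"dx":0,"dy":0,"dz":25,"gripper":52},{"ax":0,"ay":0,"az":0,"dx":0,"dy":0,"dz":30,"gripper":52},{"ax":0,"ay":0,"az":0,"dx":0,"dy":0,"dz":25,"gripper":52},{"ax":0,"ay":0,"az":0,"dx":0,"dy":0,"dz":15,"gripper":52},{"ax":0,"ay":0,"az":0,"dx":0,"dy":0,"dz":0,"gripper":52},{"ax":0,"ay":0,"az":0,"dx":0,"dy":0,"dz":0,"gripper":52}]'
python3 - <<'E'
from rig import robot, optics
from h import *
print(robot.get_obs())
for n in ["scene","side","wrist"]:
    c=optics.camera(n); np.savez(f"/tmp/c_{n}.npz",**c);im=c["img"][:,:,::-1]
    if n!="wrist": im=cv2.resize(im[170:310,220:370],None,fx=4,fy=4,interpolation=cv2.INTER_CUBIC)
    cv2.imwrite(f"pics/c_{n}.png",im)
E
```

```text
time: 3.05
position: [0.5129, -0.2852, 0.1171]
tool_rot: [1.0, 0.0, -0.0, -0.0]
ft_force: [-0.6, -0.3, 0.5]
grip_width: 0.0452
{'time': 3.05, 'q': array([-6.97706593e-01,  6.14908291e-01,  1.62259635e+00, -8.79654691e-05,
        9.04751294e-01,  8.72319403e-01]), 'joint_velocities': array([ 0.00098542, -0.02487052, -0.01749789, -0.00041197, -0.00121835,
        0.00046491]), 'joint_torque': array([-1.21062543e-02, -4.23633492e+01, -1.27048963e+01,  5.63762931e-02,
        6.74756127e-03, -3.59279802e-03]), 'position': array([ 0.5129034 , -0.28518464,  0.1171369 ]), 'tool_rot': array([ 9.99999859e-01,  4.12352807e-04, -2.76280872e-04, -1.86677575e-04]), 'ft_force': array([-0.58726584, -0.28436794,  0.50543423]), 'moment': array([0.10652846, 0.12394632, 0.03648348]), 'grip_width': 0.0452038709771508}
```

View pics/c_side.png

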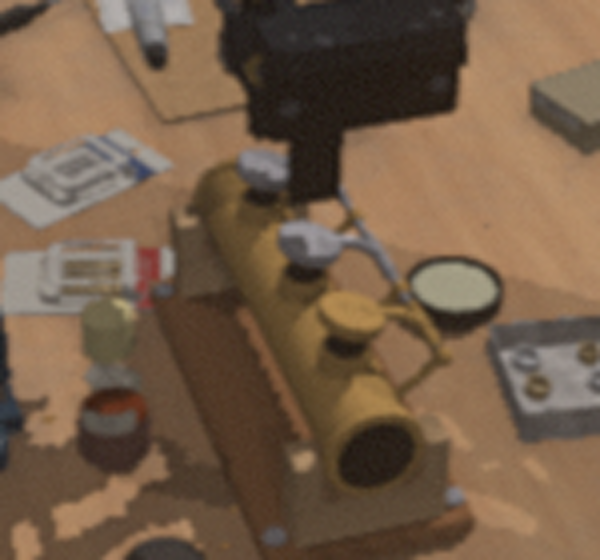

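View pics/c_wrist.png

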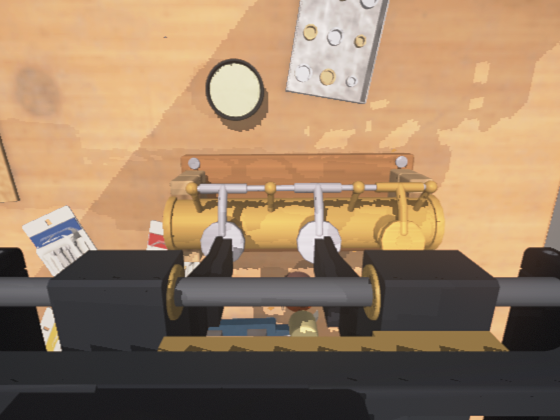

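View pics/c_scene.png

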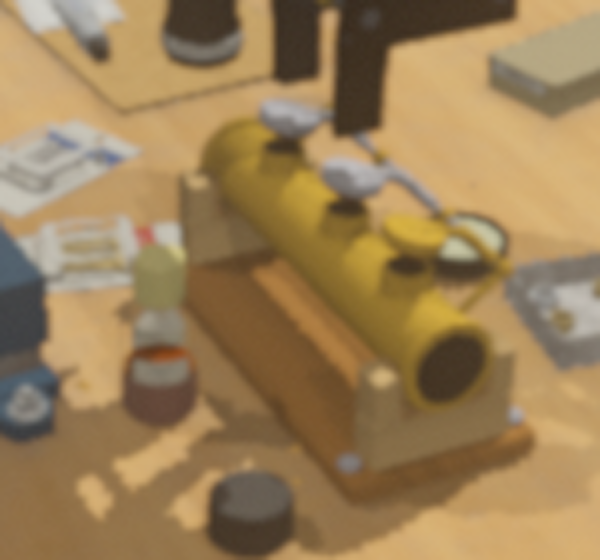

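In the wrist view the fingertips sit over the cups: cups at (221,240) and (319,240), tips at the same place. They are clear of the brass cup at (403,240), so I'll start pressing.

```bash
python3 -m inch '[{"ax":0,"ay":0,"az":0,"dx":0,"dy":0,"dz":8,"gripper":52},{"ax":0,"ay":0,"az":0,"dx":0,"dy":0,"dz":6,"gripper":52},{"ax":0,"ay":0,"az":0,"dx":0,"dy":0,"dz":5,"gripper":52},{"ax":0,"ay":0,"az":0,"dx":0,"dy":0,"dz":0,"gripper":52}]'
python3 -m inch '[{"ax":0,"ay":0,"az":0,"dx":0,"dy":0,"dz":3,"gripper":52},{"ax":0,"ay":0,"az":0,"dx":0,"dy":0,"dz":0,"gripper":52}]'
python3 -m inch '[{"ax":0,"ay":0,"az":0,"dx":0,"dy":0,"dz":3,"gripper":52},{"ax":0,"ay":0,"az":0,"dx":0,"dy":0,"dz":0,"gripper":52}]'
```

```text
time: 3.6
position: [0.5125, -0.2849, 0.0981]
tool_rot: [1.0, 0.001, -0.001, -0.0]
ft_force: [-1.7, 0.3, 4.1]
grip_width: 0.0454
time: 3.8
position: [0.5125, -0.285, 0.0958]
tool_rot: [1.0, 0.001, -0.001, -0.0]
ft_force: [-2.7, -0.8, 5.5]
grip_width: 0.0452
time: 4.0
position: [0.5122, -0.2851, 0.0932]
tool_rot: [1.0, 0.001, -0.001, -0.0]
ft_force: [-3.2, 0.1, 8.3]
grip_width: 0.0452
```

```bash
python3 -m inch '[{"ax":0,"ay":0,"az":0,"dx":0,"dy":0,"dz":3,"gripper":52},{"ax":0,"ay":0,"az":0,"dx":0,"dy":0,"dz":0,"gripper":52},{"ax":0,"ay":0,"az":0,"dx":0,"dy":0,"dz":0,"gripper":52}]'
python3 - <<'E'
from rig import robot, optics
from h import *
o=robot.get_obs();print(o["position"],o["ft_force"],o["moment"],o["tool_rot"])
for n in ["scene","wrist"]:
    c=optics.camera(n); np.savez(f"/tmp/d_{n}.npz",**c);im=c["img"][:,:,::-1]
    if n!="wrist": im=cv2.resize(im[170:310,220:370],None,fx=4,fy=4,interpolation=cv2.INTER_CUBIC)
    cv2.imwrite(f"pics/d_{n}.png",im)
E
```

```text
time: 4.3
position: [0.5122, -0.2852, 0.0917]
tool_rot: [1.0, 0.001, -0.001, 0.0]
ft_force: [-6.2, 1.0, 16.2]
grip_width: 0.0451
[ 0.51224953 -0.28516231  0.09172411] [-6.1986474   0.97505921 16.15405617] [0.23065251 1.09401619 0.11165789] [ 9.99999373e-01  8.99517143e-04 -5.52877207e-04  3.72055700e-04]
```

View pics/d_scene.png

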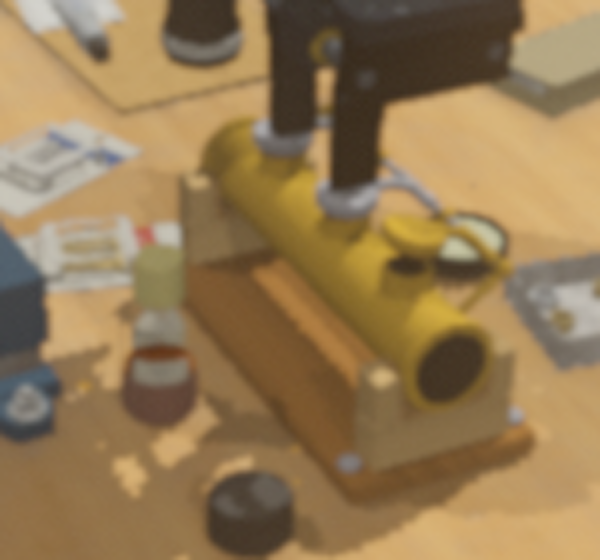

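View pics/d_wrist.png

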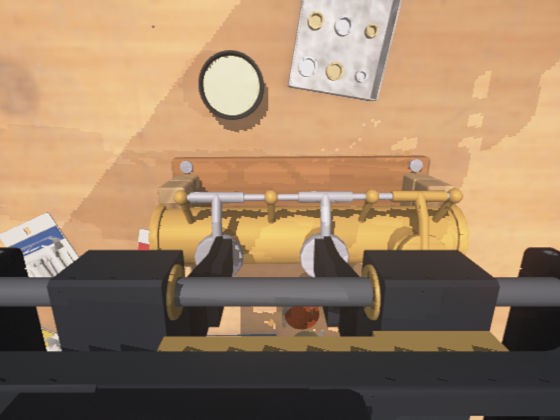

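Both cups look seated flat in the scene view, at (283,135) and (347,195), and the brass one is still raised at (415,232). The force has stepped up to 16 N. I'll press a little more, then hold.

```bash
python3 -m inch '[{"ax":0,"ay":0,"az":0,"dx":0,"dy":0,"dz":1.5,"gripper":52},{"ax":0,"ay":0,"az":0,"dx":0,"dy":0,"dz":0,"gripper":52},{"ax":0,"ay":0,"az":0,"dx":0,"dy":0,"dz":0,"gripper":52}]'
python3 -c "
from rig import robot
print(robot.get_obs()['moment'])"
```

```text
time: 4.7
position: [0.5123, -0.2852, 0.0915]
tool_rot: [1.0, 0.001, -0.0, 0.001]
ft_force: [-8.2, 2.3, 23.1]
grip_width: 0.0452
[0.43648643 1.3766496  0.10294805]
```

```bash
python3 - <<'E'
from rig import robot, optics
from h import *
c=optics.camera("wrist");P=cloud(c);np.savez("/tmp/e_wrist.npz",**c)
im=c["img"][:,:,::-1];cv2.imwrite("pics/e_wrist.png",cv2.resize(im[180:300,140:480],None,fx=2.3,fy=2.3))
s=P.reshape(-1,3)
for n,y in (("L",-.2545),("R",-.3145),("B",-.366)):
  k=s[(abs(s[:,1]-y)<.012)&(s[:,0]<.528)&(s[:,0]>.515)&(s[:,2]>.08)&(s[:,2]<.107)]
  print(n,len(k))
  if len(k)>10:
    A=np.c_[k[:,0]-.513,k[:,1]-y,np.ones(len(k))];print(np.linalg.lstsq(A,k[:,2],rcond=None)[0], np.percentile(k[:,2],[5,50,95]))
E
H='x'; python3 -m inch '[{"ax":0,"ay":0,"az":0,"dx":0,"dy":0,"dz":0,"gripper":52},{"ax":0,"ay":0,"az":0,"dx":0,"dy":0,"dz":0,"gripper":52},{"ax":0,"ay":0,"az":0,"dx":0,"dy":0,"dz":0,"gripper":52},{"ax":0,"ay":0,"az":0,"dx":0,"dy":0,"dz":0,"gripper":52},{"ax":0,"ay":0,"az":0,"dx":0,"dy":0,"dz":0,"gripper":52},{"ax":0,"ay":0,"az":0,"dx":0,"dy":0,"dz":0,"gripper":52},{"ax":0,"ay":0,"az":0,"dx":0,"dy":0,"dz":0,"gripper":52},{"ax":0,"ay":0,"az":0,"dx":0,"dy":0,"dz":0,"gripper":52}]'
```

```text
L 626
[ 0.43970802 -0.23182879  0.09097024] [0.08845523 0.09263439 0.10536556]
R 630
[0.41643754 0.11029846 0.09102355] [0.08854369 0.09259775 0.10508928]
B 703
[ 0.90027425 -0.20892921  0.08799701] [0.08175728 0.09810168 0.09987419]
time: 5.55
position: [0.5123, -0.2852, 0.0915]
tool_rot: [1.0, 0.001, -0.0, 0.001]
ft_force: [-7.7, 2.4, 21.9]
grip_width: 0.0448
```

View pics/e_wrist.png

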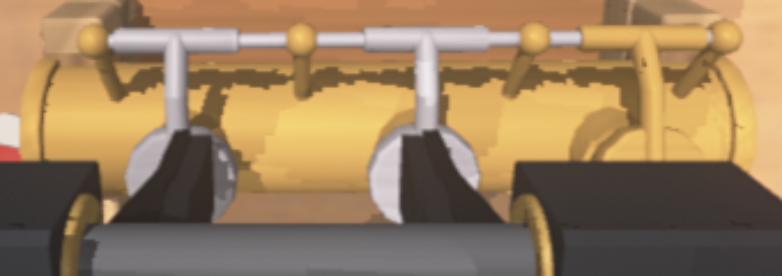

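Both cups look alike under the fingers, at (180,175) and (425,175) in the crop. I'll keep holding.

```bash
python3 -m inch '[{"ax":0,"ay":0,"az":0,"dx":0,"dy":0,"dz":0,"gripper":52},{"ax":0,"ay":0,"az":0,"dx":0,"dy":0,"dz":0,"gripper":52},{"ax":0,"ay":0,"az":0,"dx":0,"dy":0,"dz":0,"gripper":52},{"ax":0,"ay":0,"az":0,"dx":0,"dy":0,"dz":0,"gripper":52},{"ax":0,"ay":0,"az":0,"dx":0,"dy":0,"dz":0,"gripper":52},{"ax":0,"ay":0,"az":0,"dx":0,"dy":0,"dz":0,"gripper":52},{"ax":0,"ay":0,"az":0,"dx":0,"dy":0,"dz":0,"gripper":52},{"ax":0,"ay":0,"az":0,"dx":0,"dy":0,"dz":0,"gripper":52}]'
python3 -m inch '[{"ax":0,"ay":0,"az":0,"dx":0,"dy":0,"dz":0,"gripper":52},{"ax":0,"ay":0,"az":0,"dx":0,"dy":0,"dz":0,"gripper":52},{"ax":0,"ay":0,"az":0,"dx":0,"dy":0,"dz":0,"gripper":52},{"ax":0,"ay":0,"az":0,"dx":0,"dy":0,"dz":0,"gripper":52},{"ax":0,"ay":0,"az":0,"dx":0,"dy":0,"dz":0,"gripper":52},{"ax":0,"ay":0,"az":0,"dx":0,"dy":0,"dz":0,"gripper":52},{"ax":0,"ay":0,"az":0,"dx":0,"dy":0,"dz":0,"gripper":52},{"ax":0,"ay":0,"az":0,"dx":0,"dy":0,"dz":0,"gripper":52}]'
python3 -m inch '[{"ax":0,"ay":0,"az":0,"dx":0,"dy":0,"dz":0,"gripper":52},{"ax":0,"ay":0,"az":0,"dx":0,"dy":0,"dz":0,"gripper":52},{"ax":0,"ay":0,"az":0,"dx":0,"dy":0,"dz":0,"gripper":52},{"ax":0,"ay":0,"az":0,"dx":0,"dy":0,"dz":0,"gripper":52},{"ax":0,"ay":0,"az":0,"dx":0,"dy":0,"dz":0,"gripper":52},{"ax":0,"ay":0,"az":0,"dx":0,"dy":0,"dz":0,"gripper":52},{"ax":0,"ay":0,"az":0,"dx":0,"dy":0,"dz":0,"gripper":52},{"ax":0,"ay":0,"az":0,"dx":0,"dy":0,"dz":0,"gripper":52}]'
python3 - <<'E'
from h import *
for f in ("c","d","e"):
  c=np.load(f"/tmp/{f}_wrist.npz");s=cloud(c).reshape(-1,3);g=c["img"].reshape(-1,3).astype(int)
  for n,y in (("L",-.2545),("R",-.3145)):
    m=(np.hypot(s[:,1]-y,s[:,0]-.5133)<.0125)&(s[:,2]>.08)&(s[:,2]<.107)&(g.max(1)-g.min(1)<50)&(g.min(1)>110)
    k=s[m];A=np.c_[k[:,0]-.513,k[:,1]-y,np.ones(len(k))];print(f,n,len(k),np.linalg.lstsq(A,k[:,2],rcond=None)[0].round(4))
E
```

```text
time: 6.35
position: [0.5123, -0.2852, 0.0915]
tool_rot: [1.0, 0.001, -0.0, 0.001]
ft_force: [-7.3, 1.4, 22.9]
grip_width: 0.045
time: 7.15
position: [0.5123, -0.2852, 0.0915]
tool_rot: [1.0, 0.001, -0.0, 0.001]
ft_force: [-7.2, 2.7, 22.4]
grip_width: 0.0452
time: 7.95
position: [0.5123, -0.2852, 0.0915]
tool_rot: [1.0, 0.001, -0.0, 0.001]
ft_force: [-7.3, 1.1, 21.6]
grip_width: 0.0453
c L 782 [-0.2468 -0.0029  0.1006]
c R 798 [-0.2475  0.      0.1009]
d L 357 [0.0028 0.0343 0.0917]
d R 589 [-0.1015 -0.002   0.0923]
e L 363 [-0.0108  0.0302  0.0917]
e R 579 [-0.1096 -0.0068  0.0923]
```

The hold has run over 3 s, but the right cup's fitted slope (-0.10) disagrees with the left's. I'll check that before releasing.

Run:
```python
from h import *
c=np.load(f"/tmp/e_wrist.npz");s=cloud(c).reshape(-1,3);g=c["img"].reshape(-1,3).astype(int)
for n,y in (("L",-.2545),("R",-.3145)):
    m=(np.hypot(s[:,1]-y,s[:,0]-.5133)<.0135)&(s[:,2]>.08)&(s[:,2]<.107)
    k=s[m]
    print(n,"rows x (high->low), cols y; median z mm")
    for x in np.arange(.526,.5,-.003):
        print(round(x,3),[ (lambda q:(round(float(np.median(q))*1e3,1),len(q)) if len(q)>2 else None)(k[(abs(k[:,0]-x)<.0015)&(abs(k[:,1]-y-b)<.002)][:,2]) for b in np.arange(-.012,.0121,.004)])
```

```text
L rows x (high->low), cols y; median z mm
0.526 [None, None, (94.7, 6), (92.7, 30), (92.2, 6), None, None]
0.523 [None, (99.3, 53), (98.5, 121), (98.9, 71), (91.3, 27), (90.0, 12), None]
0.52 [None, (91.6, 47), None, None, (91.8, 34), (91.5, 30), (89.3, 4)]
0.517 [(90.6, 25), (93.2, 43), None, None, (92.2, 15), (92.0, 35), (91.1, 22)]
0.514 [(91.6, 31), (93.3, 38), None, None, None, (92.3, 35), (91.9, 29)]
0.511 [(91.9, 36), (93.3, 38), None, None, None, (92.1, 16), (92.1, 30)]
0.508 [(92.1, 18), (93.3, 39), None, None, None, None, (92.4, 9)]
0.505 [(91.9, 5), (92.7, 33), None, None, None, None, None]
0.502 [None, None, None, None, None, None, None]
R rows x (high->low), cols y; median z mm
0.526 [None, None, None, (93.5, 49), (92.4, 13), None, None]
0.523 [None, (89.0, 3), (90.8, 36), (98.8, 60), (97.1, 127), (95.0, 44), None]
0.52 [None, (91.5, 41), (91.9, 17), None, None, (92.0, 62), (90.1, 15)]
0.517 [(91.6, 12), (92.5, 32), (92.0, 5), None, None, (92.7, 49), (91.3, 34)]
0.514 [(91.9, 18), (92.2, 29), None, None, None, (92.7, 48), (91.8, 36)]
0.511 [(92.3, 23), (92.2, 5), None, None, None, (92.8, 42), (92.1, 28)]
0.508 [(91.5, 3), None, None, None, None, (92.8, 46), (92.6, 24)]
0.505 [None, None, None, None, None, (92.8, 42), (92.4, 5)]
0.502 [None, None, None, None, None, (92.5, 7), None]
```

On clean patches both cups read 92 mm and flat, identically left and right, so the slope came from finger-edge pixels. Force rose steeply at z = 91.5 mm (hard stop), so both are shut. Releasing straight up.

```bash
python3 -m inch '[{"ax":0,"ay":0,"az":0,"dx":0,"dy":0,"dz":-8,"gripper":52},{"ax":0,"ay":0,"az":0,"dx":0,"dy":0,"dz":-15,"gripper":52},{"ax":0,"ay":0,"az":0,"dx":0,"dy":0,"dz":-25,"gripper":52},{"ax":0,"ay":0,"az":0,"dx":0,"dy":0,"dz":-30,"gripper":52},{"ax":0,"ay":0,"az":0,"dx":0,"dy":0,"dz":-25,"gripper":52},{"ax":0,"ay":0,"az":0,"dx":0,"dy":0,"dz":-10,"gripper":52},{"ax":0,"ay":0,"az":0,"dx":0,"dy":0,"dz":0,"gripper":52},{"ax":0,"ay":0,"az":0,"dx":0,"dy":0,"dz":0,"gripper":52}]'
python3 - <<'E'
from rig import robot, optics
from h import *
print(robot.get_obs()["ft_force"])
c=optics.camera("wrist");cv2.imwrite("pics/f_wrist.png",c["img"][:,:,::-1]);s=cloud(c).reshape(-1,3);g=c["img"].reshape(-1,3).astype(int)
for n,y in (("L",-.2545),("R",-.3145),("B",-.3665)):
    k=s[(np.hypot(s[:,1]-y,s[:,0]-.5133)<.0125)&(s[:,2]>.08)&(s[:,2]<.107)]
    A=np.c_[k[:,0]-.513,k[:,1]-y,np.ones(len(k))];print(n,len(k),np.linalg.lstsq(A,k[:,2],rcond=None)[0].round(4))
c=optics.camera("side");cv2.imwrite("pics/f_side.png",c["img"][:,:,::-1])
E
```

```text
time: 8.75
position: [0.5124, -0.2844, 0.2]
tool_rot: [1.0, 0.0, -0.001, -0.001]
ft_force: [-0.6, 1.1, -0.3]
grip_width: 0.0454
[-0.57856393  1.0779076  -0.34346059]
L 688 [-0.2577  0.0078  0.1007]
R 679 [-0.2543  0.0013  0.1009]
B 689 [-0.2587 -0.096   0.1007]
```

View pics/f_wrist.png

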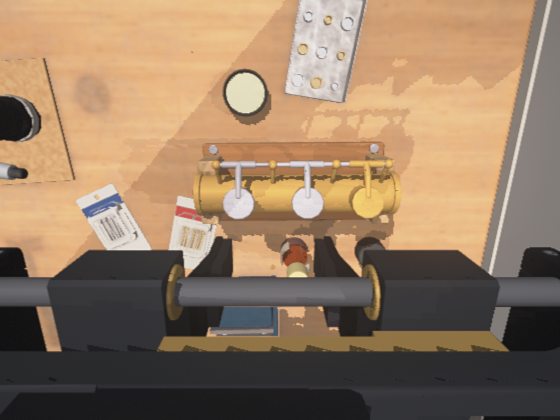

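View pics/f_side.png

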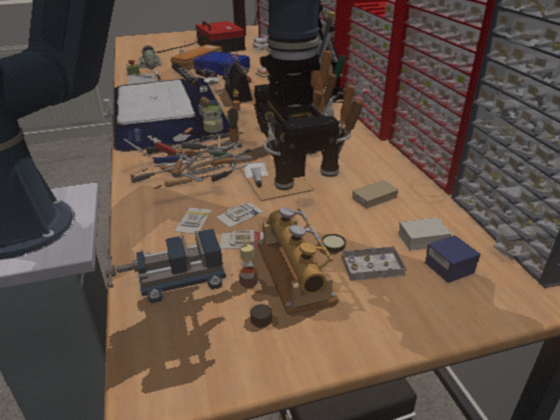

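All three cups are open (about 0.26 rad slope, centres near 100.8 mm). Bottle (248,265), cap (261,316) and tin (333,243) are where they were, and the gripper is clear.

```bash
python3 -c "
from rig import robot
print(robot.hand_in())"
```

```text
the job is handed in; nothing more can be done
None
```

I pressed both silver keys shut together with one straight push, one fingertip on each, held them, then lifted straight off. The job is handed in, about 9 s into the 45 s allowed.

- **Hold:** the force stepped up to 16 N at 4.3 s and stayed at about 22–23 N, with the TCP steady at z = 91.5 mm, until I lifted off just after 7.95 s. That is more than 3 s without a break.
- **Both shut:** key angles aren't reported, so this rests on the hard-stop force rise and the wrist depth. One slope fit of the right cup first disagreed (-0.10 against about 0 for the left). Clean depth patches read flat and about 92 mm on both cups, so I put the disagreement down to pixels at the finger's edge.
- **After release:** both silver cups and the brass one stand open, at about 0.26 rad and 100.8 mm. The brass cup also still looked raised during the press.
- **Bystanders:** in the side picture the bottle, cap and tin are where they were at the start. The gripper is clear at z = 0.20 m, with no contact force beyond sensor noise.

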